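# Seal the steel canister with its flip-lever lid

## Robot

A 6-joint arm with a two-finger parallel gripper is mounted at the origin on the work surface. World frame = base frame: x ahead of the robot, y to its left, z up, the work surface at z = 0. Lengths are in m, angles in degrees, forces in N, time in s.
With the tool pointing down it reaches from about 0.375 to 0.9 m from the base axis. Payload 3.1 kg.
Tool frame: the origin (TCP) lies at the very end of the fingers, on their centre line; the grasp point (between the pads) lies 19 mm behind it; z points along the fingers, x is the direction in which the jaws open and shut, and the axes are right-handed (so a half turn about z gives the same grasp; the last joint's range is limited). The gripper opens to 87 mm and grips with 3 to 60 N. Pads are 19 mm wide; open, the fingers measure 117 mm over their backs; the gripper's body (75 mm by 190 mm) begins 51 mm behind the grasp point.
Start: joints at [60.991, 30.224, 82.088, -0, 67.689, -10.227], TCP at [0.201, 0.592, 0.223] pointing down, gripper open.
Joint ranges: [-176.69, 176.69], [-43.24, 126.21], [12.49, 139.97], [-82, 262], [0, 151.66], [-163.58, 163.58]. Speed limits (degrees/s): [159.86, 159.86, 180, 180, 180, 180].

## Interface

Orientations are given as a 3x3 rotation matrix whose columns are the frame's x, y, z axes.
In Python, from rig import read_state, capture, bot gives the robot as it stands.
- The arm moves only by the shell command python3 -m crank 'ROWS' [OPENING]. ROWS is JSON, a list of rows, each a list of 2 entries, a list of its own where there are three numbers: the shift along the tool's x, y, z in cm, then the turn, a rotation vector about the tool's x, y, z in rad. In form: [[[dx, dy, dz], [wx, wy, wz]], ...]. A call has 1 to 12 rows; each row shifts and turns the commanded pose from where the row before left it, along the tool's axes as they then stand; what a row does not reach is not made up. A row lasts 1/10 s, in which the tool goes at most 50 mm and 8.59 degrees, less where a joint would pass 70% of its speed; a pose out of reach is approached as far as the arm can. A call with a gripper value outside its range is refused whole. OPENING is the closure, from -1 (fully open) to 1 (shut), set as the call begins (- or left out, the last holds). The fingers move at their own pace and stop on an object; the grip force is fixed at half the most. Time passes only in rows, so rows that do not move let the fingers close. It gives the time, the measured TCP pose, the force and the opening at its end, in the units of the state.
- read_state(): the state, without advancing time (a new reading comes with each control period).
- capture(name): name is "scene" or "top" or "wrist"; returns a dict with "pixels" (400x640x3 uint8, red, green, blue), "camera_matrix" (3x3 intrinsics, pixels), "R" (3x3) and "t" (3): a world point X has camera coordinates R X + t. Camera axes: x right, y down, z forward; pixel columns grow to the right and rows downward; lengths in m; the calibration is good to about 2 mm. A picture is of the moment at which its call begins. There is no depth.
- bot.hand_in(): hands the job in, once; it reports no verdict.
The state is a dict: "time_s": time; "joint_positions": joint angles; "qvel": joint speeds; "tau": joint torques, N m; "position": TCP position; "tcp_rot": TCP orientation; "force": force on the tool from outside, world axes, zero at the start; "moment": the same for the moment, N m; "opening": opening from 0.0 (shut) to 1.0 (fully open).
Only numpy, scipy, OpenCV 4.12 (cv2) and the standard library are available. Lean on these libraries where they do the work, as an engineer would, in place of code of your own. Each camera call takes 0.05 s, during which the arm holds its last target.

## Task

Seal the open steel canister in the wooden holder with its lever lid: flip the lid's lever up to draw in the seal, press the lid squarely into the canister's mouth until its flange sits flush all round on the canister's rim, then press the lever down until it lies locked flat. The seal rubs, so it takes a firm push, but never lean on the canister with more than about 25 N; leave the canister standing in its holder and do not disturb the other things on the tray.

Things in the scene. Friction and masses are not known exactly. Their poses are not given: they have to be found in the camera images.
- canister: open, empty, round brushed-steel canister with a double wall, standing loose in its holder, its underside on the tray, 0.55 kg; outer diameter 94 mm, height 100 mm; its mouth is 87 mm across inside at the rim and narrows to 82 mm over the first 9 mm, then stays so. It is the only open canister. Origin: centre of its underside; z along its axis, up
- canister_mouth (a point): centre of the canister's mouth, level with the top of its rim (100 mm above its underside)
- holder: pale wooden holder fixed to the tray, 118 x 118 x 45 mm high, with a round well right through it, 97 mm across, in which the canister stands and which keeps it from tipping. Origin: centre of its underside, on the well's axis
- lid: the canister's round lever lid, about 0.55 kg, at the start lying right way up on the tray on its plug, lever flat. Origin: centre of the plug's underside, on the lid's axis; z up; x points from the pivot along the flat lever to its black grip; y is parallel to the pivot. Fully home, the origin is on the canister's axis 80 mm above the canister's underside; any yaw will do
- lid_flange (a point): centre of the underside of the lid's steel flange, 20 mm above the lid's origin: flange 94 mm across, 6 mm thick, it rests on the canister's rim when the lid is home. Below it the grey plug, 77 mm across, 20 mm deep, bottom edge bevelled 3 mm. On it, in the middle, two cheeks (21 mm over both along y, 18 mm along x, to 44 mm above the lid's origin) hold the pivot
- lid_seal (a point): centre of the black rubber seal round the plug, 8 mm thick, 9 mm above the lid's origin. Lever up, it is 87 mm across and rubs in the mouth: pushing the lid home takes about 3 to 12 N besides the lid's weight, rising over the last 10 mm, then it stops hard; let go on the way, it stays or sinks a little. Lever flat, it is spread to 93 mm and does not go in
- lid_pivot (a point): pivot of the lever, on the lid's axis, 38 mm above the lid's origin, parallel to the lid's y
- lever (a joint): lid's cam lever, rad: 0 flat on the lid (locked), 1.57 upright, grip over the lid's centre (its stop). 2 to 3 N up on the grip starts it; from about 0.1 rad a spring drives it on up, damped, in about 1 s, holds it upright; the lid can be carried by it. To lock, press the grip down against the spring, up to about 14 N near 0.9 rad, right to the stop at 0: let go higher, it springs back up
- lever_grip (a point): centre of the black grip at the lever's end, 36 mm from the pivot: 18 mm long (along the lever), 16 mm wide (along the pivot), 14 mm thick. Lever flat, it is 38 mm above the lid's origin, with 5 mm free between grip and flange. Between pivot and grip the lever is a steel strap 11 mm wide, 5 mm thick. The point's x runs outward along the lever, y along the pivot
- table: the teak pull-out tray: the flat work surface at height 0, on which everything stands; origin on its top face, midway between the task's things
- bento: closed pink plastic bento box, 126 x 186 x 55 mm, origin at the centre of its underside; bystander
- fork0: stainless steel fork, 190 mm long, 4 mm thick, lying on the tray, origin near its middle; bystander
- fork1: second fork, as the first; bystander
- katori: yellow ceramic katori (small open bowl), 90 mm across, 40 mm high; bystander
- flask: aluminium flask bottle standing upright, 70 mm across, 234 mm high; bystander
- sipper: closed orange sipper cup, 76 mm across, 129 mm high; bystander
- dabba: small closed round steel box, 83 mm across, 58 mm high, no lever; bystander
Things that resemble listed ones, but are neither listed nor needed, are in the scene too. Leave any blue or purple look-alike of the lid alone.

How it is judged:
By the outcome, as a careful person would: the job done as asked, in the order asked, and still so for the second after the job is handed in, with the robot touching nothing.
It also fails if it takes over 61 s, if anything falls off the work surface, if the arm or the gripper's body presses on something with over 40 N, if the wrist force passes 120 N, or if a joint passes its speed limit or range.

## Working session

There is one attempt and no reset: what is moved stays moved. The work goes in short steps, Python scripts to look and compute and a shell command to move; the robot and the scene stay as the last step left them, time stands still between calls to the robot, and variables do not carry over. Pictures are saved under pics/ and viewed, and the job is handed in when it is done.

```bash
ls; mkdir -p pics
python3 - <<'E'
from rig import read_state,capture,bot
import cv2
print(read_state())
for n in("scene","top","wrist"):
    c=capture(n); cv2.imwrite(f"pics/{n}0.png",c["pixels"][:,:,::-1]); print(n,c["camera_matrix"],c["R"],c["t"])
E
```

```text
pics
{'time_s': 0.0, 'joint_positions': array([ 6.09913483e+01,  3.02793256e+01,  8.21565610e+01, -6.10192733e-04,
        6.76891527e+01, -1.02277679e+01]), 'qvel': array([ 0.04459458, -0.00368349, -0.05007887, -0.05644396,  0.01505491,
        0.06704594]), 'tau': array([-1.07222811e-03, -4.40037954e+01, -1.76596802e+01,  6.33649249e-02,
        5.80900535e-02, -1.55039261e-04]), 'position': array([0.20083606, 0.59107614, 0.22156681]), 'tcp_rot': array([[ 3.21944870e-01,  9.46757835e-01, -1.04969433e-03],
       [ 9.46755977e-01, -3.21946360e-01, -1.91334160e-03],
       [-2.14941642e-03, -3.77813872e-04, -9.99997619e-01]]), 'force': array([ 0.1322505 ,  0.07985925, -0.36007733]), 'moment': array([-0.04144775,  0.02640026,  0.02463287]), 'opening': 1.0031411769547378}
scene [[436.46928297   0.         316.37720128]
 [  0.         436.46928297 197.90938696]
 [  0.           0.           1.        ]] [[-0.6131216   0.7898967   0.01204582]
 [ 0.41672416  0.33634212 -0.84452054]
 [-0.67113551 -0.512774   -0.53538766]] [ 0.3610539  -0.14235671  1.76483168]
top [[361.42795567   0.         323.96010306]
 [  0.         361.42795567 199.53039683]
 [  0.           0.           1.        ]] [[ 0.00972033 -0.99994729  0.00330775]
 [-0.98462754 -0.01014822 -0.17437206]
 [ 0.17439644 -0.00156194 -0.98467428]] [-0.02909471  0.54732351  0.95555137]
wrist [[339.51042966   0.         317.65124672]
 [  0.         339.51042966 195.24939933]
 [  0.           0.           1.        ]] [[ 0.3235737   0.94619822 -0.00299891]
 [ 0.91769217 -0.3130501   0.2446236 ]
 [ 0.2305236  -0.08190584 -0.96961348]] [-0.62363702 -0.0285674   0.38910001]
```

View pics/scene0.png

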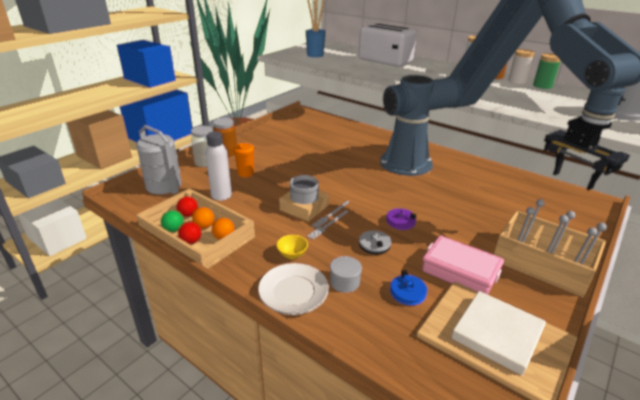

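View pics/top0.png

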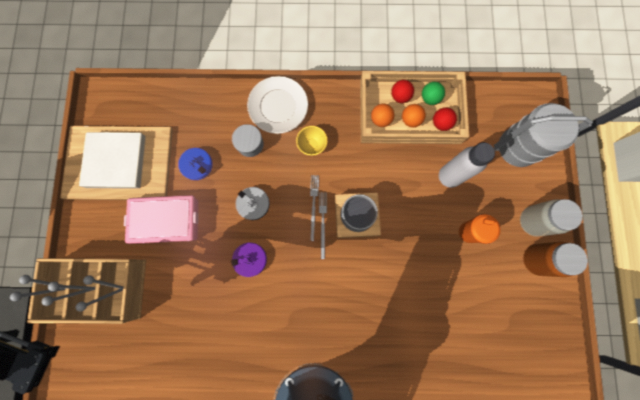

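View pics/wrist0.png

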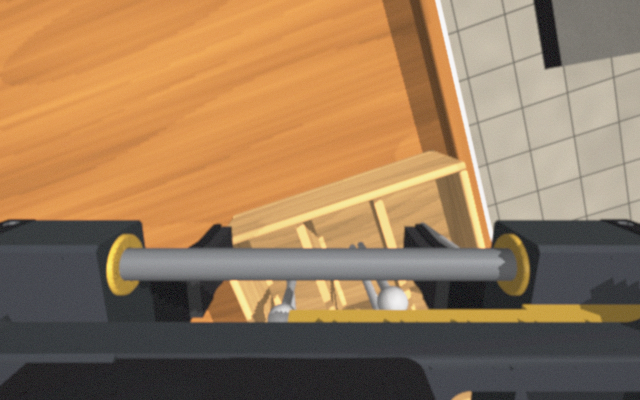

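The top view shows the steel lid near (252,203), its black grip near (242,196), and the canister in its holder near (358,213). The wrist view is over the utensil rack, so it doesn't help yet. I'll zoom in and measure.

```bash
cat > h.py <<'E'
import numpy as np, cv2
from rig import read_state,capture,bot
def ray(c,uv,z):
    K,R,t=c["camera_matrix"],np.array(c["R"]),np.array(c["t"])
    d=R.T@np.linalg.solve(K,[uv[0],uv[1],1.]); o=-R.T@t
    return o+d*(z-o[2])/d[2]
def proj(c,X):
    p=c["camera_matrix"]@(np.array(c["R"])@np.array(X)+c["t"]); return p[:2]/p[2]
def tri(c1,u1,c2,u2):
    A=[];b=[]
    for c,u in((c1,u1),(c2,u2)):
        K,R,t=c["camera_matrix"],np.array(c["R"]),np.array(c["t"])
        d=R.T@np.linalg.solve(K,[u[0],u[1],1.]);d/=np.linalg.norm(d);P=np.eye(3)-np.outer(d,d);A.append(P);b.append(P@(-R.T@t))
    return np.linalg.lstsq(np.vstack(A),np.hstack(b),rcond=None)[0]
def crop(c,x0,y0,x1,y1,s,name):
    cv2.imwrite("pics/"+name,cv2.resize(c["pixels"][y0:y1,x0:x1,::-1],None,fx=s,fy=s,interpolation=cv2.INTER_CUBIC))
E
python3 - <<'E'
from h import *
c=capture("top"); crop(c,225,170,395,270,4.5,"topz.png")
s=capture("scene"); crop(s,270,160,430,270,4.5,"scenez.png")
print(ray(c,(252,204),.026),ray(c,(242,196),.045),ray(c,(359,213),.1),ray(c,(250,260),.03))
E
```

```text
[0.536558   0.17994333 0.026     ] [0.55578457 0.20501443 0.045     ] [ 0.50357841 -0.1154998   0.1       ] [0.3801585  0.17771166 0.03      ]
```

View pics/topz.png

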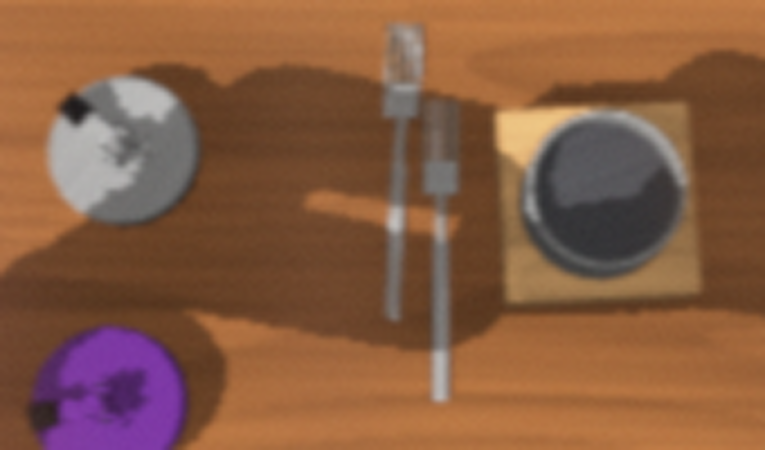

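View pics/scenez.png

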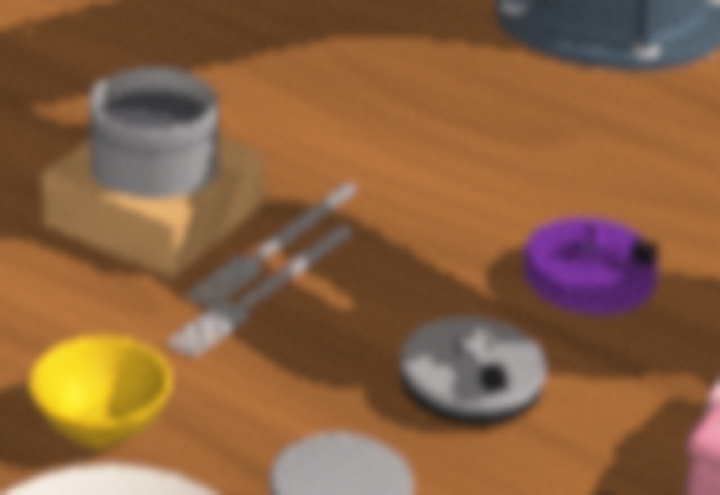

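```bash
python3 -m crank '[[[0,0,-3],[0,0,0]],[[-2,3.5,0],[0,0,0]],[[-2.5,4.2,0],[0,0,0]],[[-2.5,4.2,0],[0,0,0]],[[-2.5,4.2,0],[0,0,0]],[[-2.5,4.2,0],[0,0,0]],[[-2.5,4.2,0],[0,0,0]],[[-2.5,4.2,0],[0,0,0]],[[-2.5,4.2,0],[0,0,0]],[[-2.5,4.2,0],[0,0,0]],[[-2.5,4.2,0],[0,0,0]],[[-2.5,4.2,0],[0,0,0]]]' && python3 -m crank '[[[0,0,0],[0,0,0.14]],[[0,0,0],[0,0,0.145]],[[0,0,0],[0,0,0.145]],[[0,0,0],[0,0,0.145]],[[0,0,0],[0,0,0.145]],[[0,0,0],[0,0,0.145]],[[0,0,0],[0,0,0.145]],[[0,0,0],[0,0,0.145]],[[0,0,0],[0,0,0.145]],[[0,0,0],[0,0,0.145]],[[0,0,0],[0,0,0.145]],[[0,0,0],[0,0,0.145]]]' && python3 -m crank '[[[0,0,0],[0,0,0.145]],[[0,0,0],[0,0,0]]]'
python3 - <<'E'
from h import *
s=read_state();print(s['time_s'],s['position'],s['tcp_rot'],s['joint_positions'],s['force'])
w=capture("wrist");R=np.array(w["R"]);print(-R.T@w["t"])
crop(w,0,0,640,400,1.25,"w1.png")
crop(capture("top"),0,0,640,400,1.25,"t1.png")
E
```

```text
time_s: 1.45
position: [0.546, 0.1879, 0.2526]
tcp_rot: [[0.322, 0.947, 0.0], [0.947, -0.322, 0.0], [0.0, 0.0, -1.0]]
force: [1.0, 0.2, 0.3]
opening: 1.004
time_s: 2.65
position: [0.5449, 0.1896, 0.2524]
tcp_rot: [[0.879, -0.478, -0.0], [-0.478, -0.879, -0.0], [-0.0, 0.0, -1.0]]
force: [-0.0, 0.5, -0.1]
opening: 0.999
time_s: 2.85
position: [0.5449, 0.1896, 0.2525]
tcp_rot: [[0.804, -0.595, -0.0], [-0.595, -0.804, -0.0], [-0.0, 0.0, -1.0]]
force: [-0.7, -0.1, -0.1]
opening: 0.999
2.85 [0.5449228  0.18957812 0.25245666] [[ 8.04031771e-01 -5.94586283e-01 -2.52142171e-04]
 [-5.94586309e-01 -8.04031790e-01 -4.18467313e-05]
 [-1.77848828e-04  1.83566384e-04 -9.99999967e-01]] [ 8.09072446e+00  2.45830553e+01  8.71420079e+01 -3.66536332e-04
  6.82895772e+01  4.45740065e+01] [-0.73718538 -0.09135298 -0.14811449]
[0.58489469 0.2432673  0.41314597]
```

View pics/w1.png

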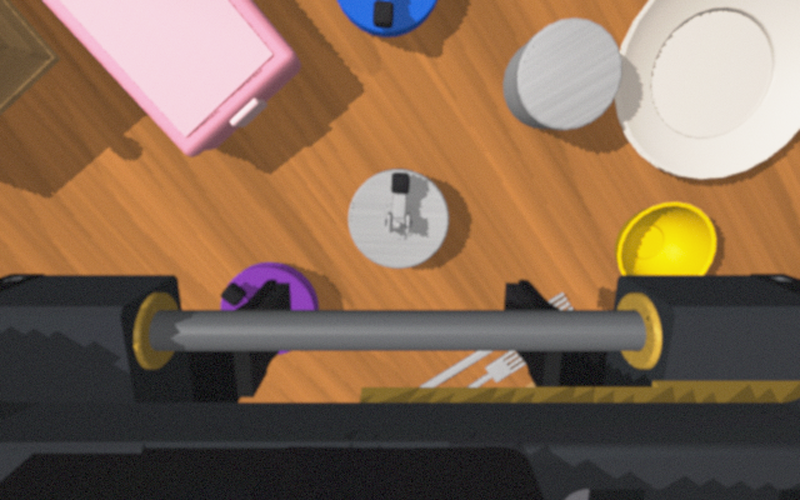

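The wrist view shows the lid's flange at about (319,175) px with its grip at about (320,146) px, almost straight up the image. Now I'll measure by masks.

```bash
cat >> h.py <<'E'
def big(m):
    cs,_=cv2.findContours(m.astype(np.uint8),cv2.RETR_EXTERNAL,cv2.CHAIN_APPROX_NONE); return max(cs,key=cv2.contourArea)
E
python3 - <<'E'
from h import *
w=capture("wrist");hsv=cv2.cvtColor(w["pixels"],cv2.COLOR_RGB2HSV).astype(int)
roi=np.zeros((400,640),bool);roi[125:222,265:372]=1
m=roi&(hsv[...,1]<70)
k=big(cv2.morphologyEx(m.astype(np.uint8),cv2.MORPH_CLOSE,np.ones((7,7))))
e=cv2.fitEllipse(cv2.convexHull(k));print(e)
f=ray(w,e[0],.026);print("flange c",f)
g=np.zeros_like(roi);g[130:165,300:340]=1
gm=g&(hsv[...,2]<60); c=big(gm);M=cv2.moments(c);gc=(M['m10']/M['m00'],M['m01']/M['m00']);print(gc,cv2.boundingRect(c))
G=ray(w,gc,.044);print("grip",G); d=(G-f)[:2];print(np.linalg.norm(d),np.degrees(np.arctan2(d[1],d[0])))
for a in(0.026,): print([np.linalg.norm(ray(w,(e[0][0]+e[1][0]/2,e[0][1]),a)-ray(w,(e[0][0]-e[1][0]/2,e[0][1]),a))])
s=read_state();R=s['tcp_rot'];print("tool-frame grip delta",R.T@(G-s['position']),"lid",R.T@(f-s['position']), np.degrees(np.arctan2(R[1,0],R[0,0])))
# canister from top
t=capture("top");h2=cv2.cvtColor(t["pixels"],cv2.COLOR_RGB2HSV).astype(int)
r=np.zeros_like(roi);r[180:245,325:395]=1
k=big(r&(h2[...,1]<60));e=cv2.fitEllipse(cv2.convexHull(k));print(e,ray(t,e[0],.1))
E
```

```text
((318.4958801269531, 174.53164672851562), (79.39253234863281, 80.47460174560547), 97.91233825683594)
flange c [0.54185198 0.18356781 0.026     ]
(320.4925925925926, 146.058024691358) (315, 139, 12, 15)
grip [0.56415379 0.21026697 0.044     ]
0.034788157576769695 50.127985121238034
[np.float64(0.09198578268368664)]
tool-frame grip delta [ 0.00325274 -0.02807677  0.20847917] lid [0.0011161  0.00664271 0.22648496] -36.34710967739876
((358.7496032714844, 212.5597686767578), (35.39595031738281, 37.666202545166016), 40.960147857666016) [ 0.50473353 -0.11485307  0.1       ]
```

```bash
python3 -m crank '[[[0,0,0],[0,0,0.05]],[[0.2,-2.8,0],[0,0,0]],[[0,0,3],[0,0,0]],[[0,0,4],[0,0,0]],[[0,0,4],[0,0,0]],[[0,0,3],[0,0,0]],[[0,0,0],[0,0,0]]]'
python3 - <<'E'
from h import *
s=read_state();R=s['tcp_rot'];print(s['time_s'],s['position'],np.degrees(np.arctan2(R[1,0],R[0,0])))
w=capture("wrist")
crop(w,160,120,480,360,2.5,"w2.png")
E
```

```text
time_s: 3.75
position: [0.5607, 0.2093, 0.1082]
tcp_rot: [[0.774, -0.633, -0.01], [-0.633, -0.774, -0.002], [-0.007, 0.008, -1.0]]
force: [-0.7, 0.4, 0.6]
opening: 1.0
3.75 [0.56074759 0.20926473 0.1082036 ] -39.297478868741145
```

View pics/w2.png

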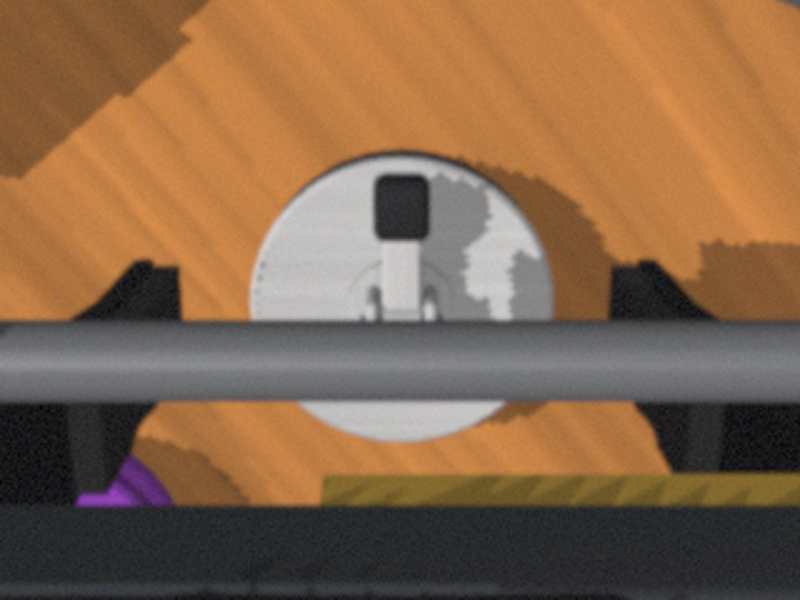

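The lever now runs vertically in the wrist image, so the yaw is aligned. The grip is at about px (321,203).

Run:
```python
from h import *
w=capture("wrist");s=read_state();R=s['tcp_rot']
hsv=cv2.cvtColor(w["pixels"],cv2.COLOR_RGB2HSV).astype(int)
g=np.zeros((400,640),bool);g[182:222,300:345]=1
c=big(g&(hsv[...,2]<75));r=cv2.minAreaRect(c);print(r)
G=ray(w,r[0],.045);print(G,s['position'],R.T@(G-s['position']))
print([np.linalg.norm(ray(w,(a,r[0][1]),.045)-ray(w,(b,r[0][1]),.045)) for a,b in((r[0][0]-11,r[0][0]+11),)])
```

```text
((318.0, 204.0), (24.0, 20.0), 90.0)
[0.56480767 0.21187355 0.045     ] [0.5645692  0.21003341 0.11264326] [-0.00096259 -0.00159636  0.06764303]
[np.float64(0.015238379823977901)]
```

```bash
python3 -m crank '[[[0,-0.1,2],[0,0,0]],[[0,0,2],[0,0,0]],[[0,0,2],[0,0,0]],[[0,0,1.3],[0,0,0]],[[0,0,0.5],[0,0,0]],[[0,0,0],[0,0,0]],[[0,0,0],[0,0,0]]]'
python3 - <<'E'
from h import *
s=read_state();R=s['tcp_rot'];print(s['time_s'],s['position'],s['force'],R)
w=capture("wrist")
crop(w,160,120,480,360,2.5,"w3.png")
E
```

```text
time_s: 4.55
position: [0.566, 0.2109, 0.0357]
tcp_rot: [[0.773, -0.634, 0.002], [-0.634, -0.773, 0.0], [0.001, -0.002, -1.0]]
force: [0.0, -0.1, -0.5]
opening: 1.003
4.55 [0.56597153 0.21093483 0.03570756] [ 0.03016132 -0.07576815 -0.52572376] [[ 7.73217150e-01 -6.34137419e-01  2.23014652e-03]
 [-6.34139634e-01 -7.73218446e-01  3.99476324e-04]
 [ 1.47106754e-03 -1.72310624e-03 -9.99997433e-01]]
```

View pics/w3.png

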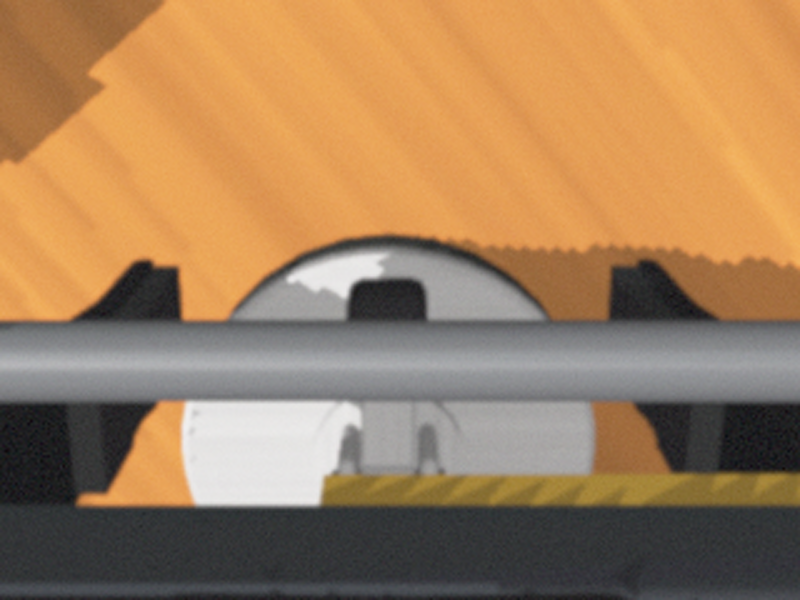

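The grip sits about 1.7 mm left of the finger midline (crop x 388 against 396). I'll shift, lower and pinch.

```bash
python3 -m crank '[[[-0.15,0,0.4],[0,0,0]],[[0,0,0],[0,0,0]],[[0,0,0],[0,0,0]]]' && python3 -m crank '[[[0,0,0],[0,0,0]],[[0,0,0],[0,0,0]],[[0,0,0],[0,0,0]],[[0,0,0],[0,0,0]],[[0,0,0],[0,0,0]],[[0,0,0],[0,0,0]]]' 1
```

```text
time_s: 4.9
position: [0.5637, 0.2118, 0.0306]
tcp_rot: [[0.773, -0.634, -0.0], [-0.634, -0.773, -0.0], [-0.0, 0.0, -1.0]]
force: [-0.1, -0.0, -0.8]
opening: 0.999
time_s: 5.5
position: [0.5638, 0.2117, 0.0305]
tcp_rot: [[0.773, -0.634, 0.0], [-0.634, -0.773, 0.0], [0.0, -0.0, -1.0]]
force: [1.2, 0.7, -0.9]
opening: 0.542
```

```bash
python3 -m crank '[[[0,0,0],[0,0,0]],[[0,0,0],[0,0,0]],[[0,0,0],[0,0,0]],[[0,0,0],[0,0,0]],[[0,0,0],[0,0,0]],[[0,0,0],[0,0,0]],[[0,0,0],[0,0,0]]]'
```

```text
time_s: 6.2
position: [0.564, 0.2116, 0.0305]
tcp_rot: [[0.773, -0.634, 0.0], [-0.634, -0.773, -0.0], [0.0, -0.0, -1.0]]
force: [0.8, -0.2, -0.2]
opening: 0.178
```

```bash
python3 -m crank '[[[0,0,-0.3],[0,0,0]],[[0,0,-0.3],[0,0,0]],[[0,0.1,-0.3],[0,0,0]],[[0,0.1,-0.2],[0,0,0]],[[0,0,0],[0,0,0]]]' && python3 -m crank '[[[0,0,0],[0,0,0]],[[0,0,0],[0,0,0]],[[0,0,0],[0,0,0]],[[0,0,0],[0,0,0]],[[0,0,0],[0,0,0]],[[0,0,0],[0,0,0]],[[0,0,-1],[0,0,0]],[[0,0,-2],[0,0,0]],[[0,0,-2],[0,0,0]],[[0,0,-2],[0,0,0]],[[0,0,-2],[0,0,0]],[[0,0,0],[0,0,0]]]' -1
python3 - <<'E'
from h import *
w=capture("wrist")
crop(w,160,80,480,360,2.1,"w4.png")
E
```

```text
time_s: 6.7
position: [0.5624, 0.2101, 0.0417]
tcp_rot: [[0.773, -0.634, -0.0], [-0.634, -0.773, 0.0], [-0.0, 0.0, -1.0]]
force: [-0.6, 0.2, -5.8]
opening: 0.175
time_s: 7.9
position: [0.5648, 0.2107, 0.135]
tcp_rot: [[0.773, -0.634, 0.007], [-0.634, -0.773, 0.001], [0.005, -0.005, -1.0]]
force: [0.9, -0.1, 0.1]
opening: 0.993
```

View pics/w4.png

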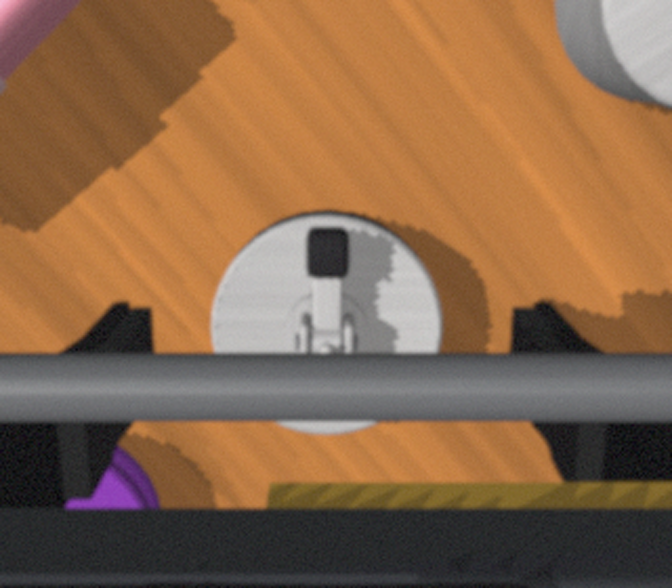

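The lever is still flat. The pads held it rigidly, so the whole lid lifted and then dropped back on release (z force −5.8 N, about the lid's weight). This time I'll turn the tool along with the lever. First I'll re-measure.

Run:
```python
from h import *
w=capture("wrist");s=read_state();R=s['tcp_rot']
hsv=cv2.cvtColor(w["pixels"],cv2.COLOR_RGB2HSV).astype(int)
g=np.zeros((400,640),bool);g[184:216,300:335]=1
c=big(g&(hsv[...,2]<60));r=cv2.boundingRect(c);print(r)
u=(r[0]+r[2]/2,r[1]+r[3]/2)
G=ray(w,u,.045);print(G,s['position'],R,R.T@(G-s['position']))
```

```text
(309, 188, 18, 22)
[0.56480616 0.21079039 0.045     ] [0.56260816 0.21019989 0.13202675] [[ 7.73197405e-01 -6.34164587e-01  1.02459750e-03]
 [-6.34165046e-01 -7.73197689e-01  1.69967962e-04]
 [ 6.84428760e-04 -7.81182709e-04 -9.99999461e-01]] [ 0.00126545 -0.00178248  0.08702906]
```

```bash
python3 -m crank '[[[0.05,-0.15,2],[0,0,0]],[[0,0,3],[0,0,0]],[[0,0,3],[0,0,0]],[[0,0,1.6],[0,0,0]],[[0,0,0.5],[0,0,0]],[[0,0,0],[0,0,0]],[[0,0,0],[0,0,0]]]' && python3 -m crank '[[[0,0,0],[0,0,0]],[[0,0,0],[0,0,0]],[[0,0,0],[0,0,0]],[[0,0,0],[0,0,0]],[[0,0,0],[0,0,0]],[[0,0,0],[0,0,0]],[[0,0,0],[0,0,0]],[[0,0,0],[0,0,0]],[[0,0,0],[0,0,0]],[[0,0,0],[0,0,0]],[[0,0,0],[0,0,0]],[[0,0,0],[0,0,0]]]' 1
```

```text
time_s: 8.7
position: [0.5642, 0.2111, 0.0308]
tcp_rot: [[0.773, -0.634, 0.001], [-0.634, -0.773, 0.0], [0.0, -0.0, -1.0]]
force: [-0.5, 0.8, 0.4]
opening: 1.003
time_s: 9.9
position: [0.5638, 0.2111, 0.0305]
tcp_rot: [[0.773, -0.634, -0.0], [-0.634, -0.773, 0.0], [-0.0, 0.0, -1.0]]
force: [-0.3, -0.1, 0.7]
opening: 0.181
```

```bash
python3 -m crank '[[[0,0,-0.33],[0.09,0,0]],[[0,-0.05,-0.33],[0.09,0,0]],[[0,-0.05,-0.33],[0.09,0,0]],[[0,-0.1,-0.33],[0.09,0,0]],[[0,0,0],[0,0,0]],[[0,0,0],[0,0,0]]]'
python3 - <<'E'
from h import *
crop(capture("scene"),340,180,440,270,7,"s5.png")
E
```

```text
time_s: 10.5
position: [0.564, 0.2114, 0.0434]
tcp_rot: [[0.774, -0.597, 0.209], [-0.633, -0.73, 0.259], [-0.002, -0.333, -0.943]]
force: [-2.0, -4.7, 6.0]
opening: 0.179
```

View pics/s5.png

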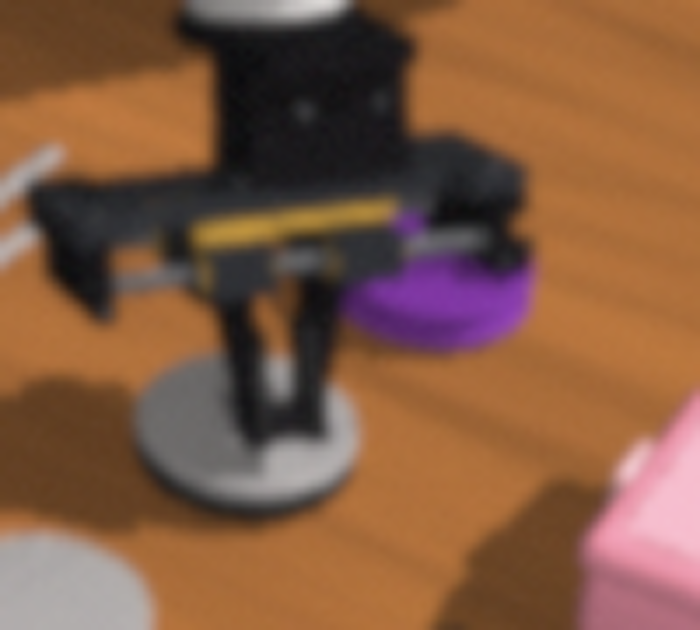

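The lever is raised and its spring is pushing up on the tool (+6 N). Releasing.

```bash
python3 -m crank '[[[0,0,0],[0,0,0]],[[0,0,0],[0,0,0]],[[0,0,0],[0,0,0]],[[0,0,0],[0,0,0]],[[0,0,0],[0,0,0]],[[0,0,0],[0,0,0]],[[0,0,0],[0,0,0]],[[0,0,0],[0,0,0]],[[0,0,0],[0,0,0]]]' -1 && python3 -m crank '[[[0,-0.7,-2],[0,0,0]],[[0,-0.7,-2],[-0.09,0,0]],[[0,-0.7,-2],[-0.09,0,0]],[[0,-0.6,-2],[-0.09,0,0]],[[0,0,-2],[-0.09,0,0]],[[0,0,-2],[0,0,0]],[[0,0,0],[0,0,0]],[[0,0,0],[0,0,0]]]'
python3 - <<'E'
from h import *
w=capture("wrist")
crop(w,160,0,480,300,2,"w6.png");crop(capture("top"),200,150,300,250,6,"t6.png")
s=read_state();print(s['position'],s['tcp_rot'])
E
```

```text
time_s: 11.45
position: [0.5636, 0.2121, 0.0431]
tcp_rot: [[0.774, -0.597, 0.209], [-0.633, -0.729, 0.261], [-0.003, -0.334, -0.943]]
force: [1.0, -0.6, 0.3]
opening: 0.913
time_s: 12.25
position: [0.5643, 0.2143, 0.1624]
tcp_rot: [[0.776, -0.631, -0.005], [-0.631, -0.776, 0.006], [-0.008, -0.001, -1.0]]
force: [-0.2, -0.1, 0.0]
opening: 0.999
[0.56343643 0.2139125  0.16129676] [[ 7.75879070e-01 -6.30834273e-01 -7.73235892e-03]
 [-6.30812148e-01 -7.75917247e-01  5.33467985e-03]
 [-9.36496953e-03  7.38599504e-04 -9.99955875e-01]]
```

View pics/w6.png

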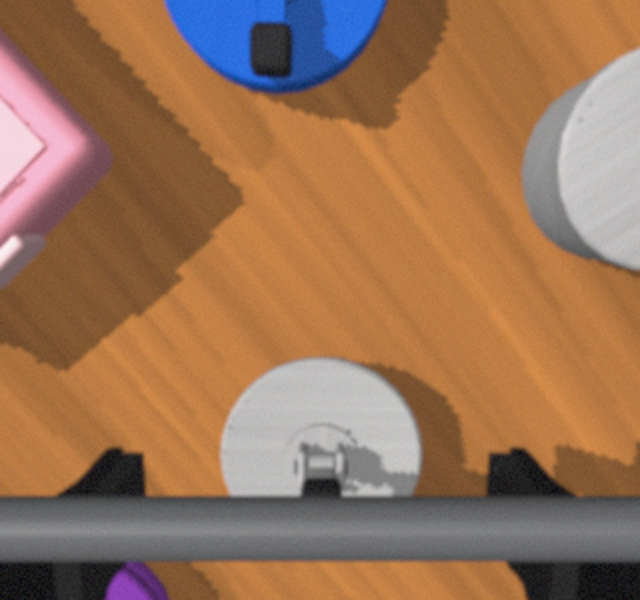

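The lever is upright in the wrist view, with the grip foreshortened at about px (321,243). Now I'll measure the lid's axis.

Run:
```python
from h import *
w=capture("wrist");s=read_state();R=s['tcp_rot']
hsv=cv2.cvtColor(w["pixels"],cv2.COLOR_RGB2HSV).astype(int)
roi=np.zeros((400,640),bool);roi[170:246,255:385]=1
m=(roi&(hsv[...,1]<70)).astype(np.uint8)
k=big(cv2.morphologyEx(m,cv2.MORPH_OPEN,np.ones((3,3))))[:,0,:]
p=k[(k[:,1]<240)]
# outer arc: topmost/extents, map to plane z=.026 and fit circle
P=np.array([ray(w,q,.026)[:2] for q in cv2.convexHull(p.astype(np.int32))[:,0,:] if q[1]<238])
A=np.c_[2*P,np.ones(len(P))];x=np.linalg.lstsq(A,(P**2).sum(1),rcond=None)[0];r=np.sqrt(x[2]+x[0]**2+x[1]**2);print(x[:2],r)
print(s['position'],R[:,2],R.T@(np.array([x[0],x[1],.074])-s['position']))
```

```text
[0.5407776  0.18307271] 0.04645715858592298
[0.56350511 0.21385829 0.16119378] [-0.00790402  0.0053114  -0.99995466] [0.00261752 0.03814863 0.08720595]
```

```bash
python3 -m crank '[[[0.2,1.9,0],[0,0.009,0]],[[0,1.9,0],[0,0,0]],[[0,0,2],[0,0,0]],[[0,0,3],[0,0,0]],[[0,0,3],[0,0,0]],[[0,0,2],[0,0,0]],[[0,0,0.5],[0,0,0]],[[0,0,0],[0,0,0]],[[0,0,0],[0,0,0]]]'
python3 - <<'E'
from h import *
w=capture("wrist");crop(w,160,100,480,400,2,"w7.png")
s=read_state();print(s['position'],s['tcp_rot'],s['force'])
E
```

```text
time_s: 13.3
position: [0.5432, 0.1837, 0.0581]
tcp_rot: [[0.776, -0.631, 0.003], [-0.631, -0.776, 0.0], [0.002, -0.002, -1.0]]
force: [-0.2, 0.3, 0.7]
opening: 0.998
[0.5435519  0.18379611 0.05858187] [[ 7.76181781e-01 -6.30493871e-01  4.39563720e-03]
 [-6.30501319e-01 -7.76188068e-01  4.13197904e-04]
 [ 3.15132240e-03 -3.09217174e-03 -9.99990254e-01]] [ 0.14023573 -0.90984131  0.4404833 ]
```

View pics/w7.png

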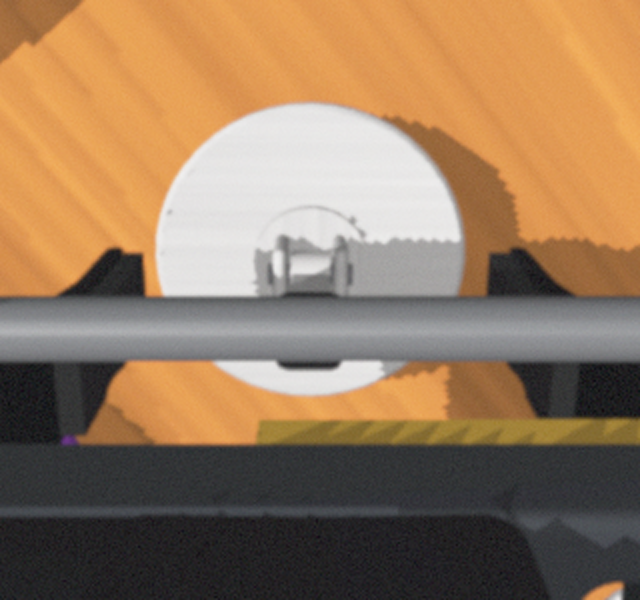

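```bash
python3 -m crank '[[[-0.1,0.05,0.1],[0,0,0]],[[0,0,0],[0,0,0]],[[0,0,0],[0,0,0]]]' && python3 -m crank '[[[0,0,0],[0,0,0]],[[0,0,0],[0,0,0]],[[0,0,0],[0,0,0]],[[0,0,0],[0,0,0]],[[0,0,0],[0,0,0]],[[0,0,0],[0,0,0]],[[0,0,0],[0,0,0]],[[0,0,0],[0,0,0]],[[0,0,0],[0,0,0]],[[0,0,0],[0,0,0]],[[0,0,0],[0,0,0]],[[0,0,0],[0,0,0]]]' 1
```

```text
time_s: 13.65
position: [0.5419, 0.1841, 0.0573]
tcp_rot: [[0.776, -0.63, 0.003], [-0.63, -0.776, 0.0], [0.003, -0.002, -1.0]]
force: [0.5, 0.3, 0.5]
opening: 0.998
time_s: 14.85
position: [0.5415, 0.184, 0.0566]
tcp_rot: [[0.776, -0.63, 0.002], [-0.63, -0.776, 0.0], [0.002, -0.002, -1.0]]
force: [-0.5, -0.2, 0.2]
opening: 0.18
```

```bash
python3 -m crank '[[[0,0,-0.5],[0,0,0]],[[0,0,-1.5],[0,0,0]],[[0,0,-3],[0,0,0]],[[0,0,-3],[0,0,0]],[[0,0,-3],[0,0,0]],[[0,0,-2],[0,0,0]],[[0,0,0],[0,0,0]],[[0,0,0],[0,0,0]]]'
python3 - <<'E'
from h import *
s=capture("scene");t=capture("top")
crop(s,280,170,330,220,12,"s8.png");crop(t,330,188,386,240,11,"t8.png")
S=read_state();print(S['position'],S['tcp_rot'],S['force'])
E
```

```text
time_s: 15.65
position: [0.5404, 0.1838, 0.1859]
tcp_rot: [[0.776, -0.63, 0.001], [-0.63, -0.776, -0.0], [0.001, -0.0, -1.0]]
force: [0.1, -0.1, -5.2]
opening: 0.179
[0.53961242 0.18366564 0.18471362] [[ 7.76228667e-01 -6.30448270e-01 -2.00859053e-03]
 [-6.30450238e-01 -7.76229509e-01 -4.96251278e-04]
 [-1.24626648e-03  1.65152084e-03 -9.99997860e-01]] [ 0.22148827 -1.08629068 -5.18380053]
```

View pics/s8.png

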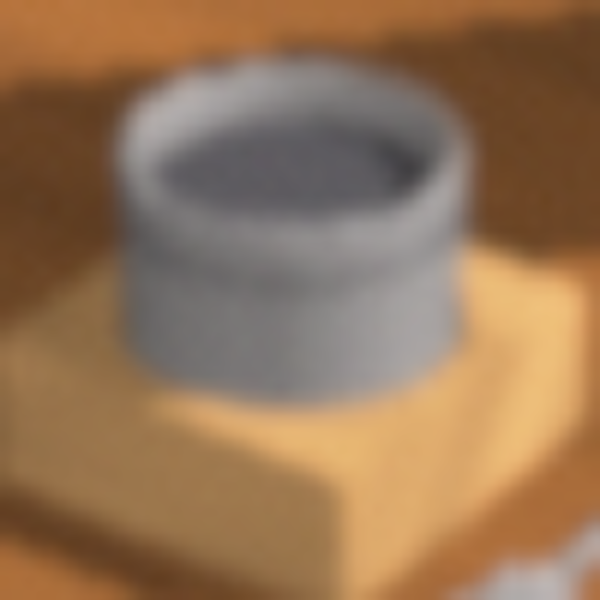

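View pics/t8.png

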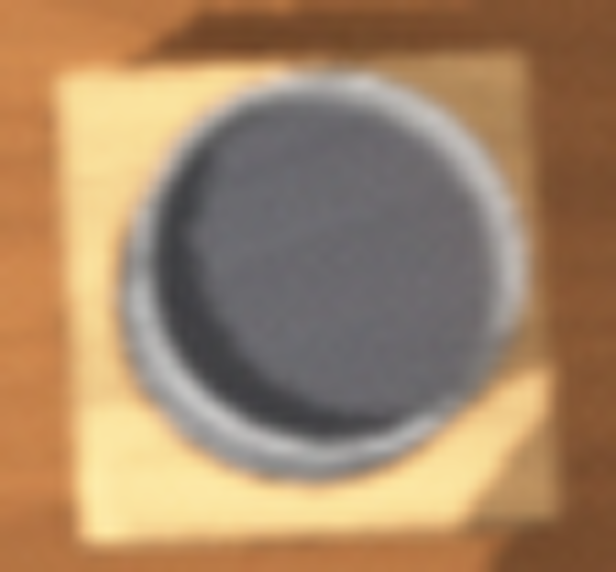

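Run:
```python
from h import *
s=capture("scene");t=capture("top")
ut=(359.4,211.6);us=(304.2,182.2)
print(ray(t,ut,.1),ray(s,us,.1),tri(t,ut,s,us))
# hole (dark) in top: holder outline center
h=cv2.cvtColor(t["pixels"],cv2.COLOR_RGB2HSV).astype(int)
r=np.zeros((400,640),bool);r[185:245,325:395]=1
gray=r&(h[...,1]<75); c=big(gray);x,y,w,hh=cv2.boundingRect(c);print(x,y,w,hh)
# predicted rims for candidate
for X in([.505,-.116],[.508,-.117]):
    a=np.linspace(0,2*np.pi,60)
    for cam in(t,s):
        P=np.array([proj(cam,[X[0]+.047*np.cos(q),X[1]+.047*np.sin(q),.1]) for q in a]);print(X,P.min(0),P.max(0))
```

```text
[ 0.50728546 -0.11657332  0.1       ] [ 0.511498   -0.11193345  0.1       ] [ 0.50733718 -0.11628381  0.09666837]
341 194 37 38
[0.505, -0.116] [341.22588127 194.81098867] [377.15288508 230.40826341]
[0.505, -0.116] [290.14068062 174.01843551] [318.81491891 188.43187308]
[0.508, -0.117] [341.60965914 193.69840136] [377.5166685  229.25632214]
[0.508, -0.117] [289.30930864 174.26537664] [318.01545343 188.7084592 ]
```

```bash
python3 -m crank '[[[0.81,1.27,0],[0,0,0]],[[1.62,2.54,0],[0,0,0]],[[1.62,2.54,0],[0,0,0]],[[1.62,2.54,0],[0,0,0]],[[1.62,2.54,0],[0,0,0]],[[1.62,2.54,0],[0,0,0]],[[1.62,2.54,0],[0,0,0]],[[1.62,2.54,0],[0,0,0]],[[1.62,2.54,0],[0,0,0]],[[1.62,2.54,0],[0,0,0]],[[0.81,1.27,0],[0,0,0]],[[0,0,0],[0,0,0]]]'
python3 -m crank '[[[0,0,0],[0,0,0]],[[0,0,0],[0,0,0]],[[0,0,0],[0,0,0]]]'
python3 - <<'E'
from h import *
s=capture("scene");t=capture("top")
crop(s,270,100,350,220,6,"s9.png");crop(t,310,168,406,260,7,"t9.png");crop(capture("wrist"),160,80,480,400,2,"w9.png")
S=read_state();print(S['position'],S['tcp_rot'],S['force'])
E
```

```text
time_s: 17.05
position: [0.5067, -0.1177, 0.1863]
tcp_rot: [[0.774, -0.633, 0.002], [-0.633, -0.774, -0.0], [0.002, -0.001, -1.0]]
force: [1.4, 0.4, -5.5]
opening: 0.181
time_s: 17.35
position: [0.5068, -0.1141, 0.1864]
tcp_rot: [[0.777, -0.629, 0.002], [-0.629, -0.777, 0.001], [0.001, -0.002, -1.0]]
force: [0.1, 0.0, -4.3]
opening: 0.177
[ 0.50701494 -0.11453336  0.18656075] [[ 7.77089595e-01 -6.29385397e-01  2.40468978e-03]
 [-6.29387636e-01 -7.77091468e-01  2.33258871e-04]
 [ 1.72185418e-03 -1.69474505e-03 -9.99997082e-01]] [ 0.52167714  0.44410293 -5.00233899]
```

View pics/s9.png

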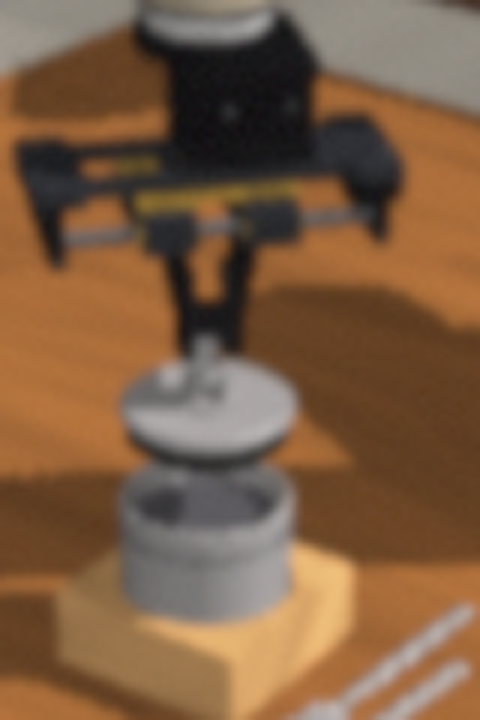

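View pics/w9.png

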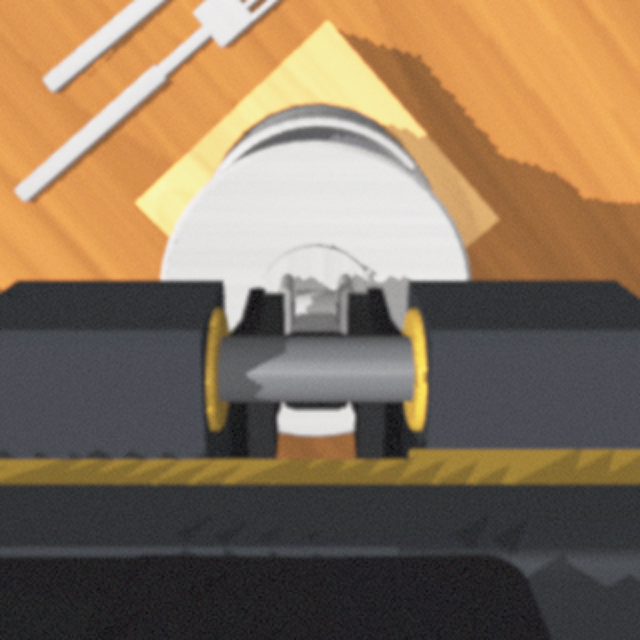

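View pics/t9.png

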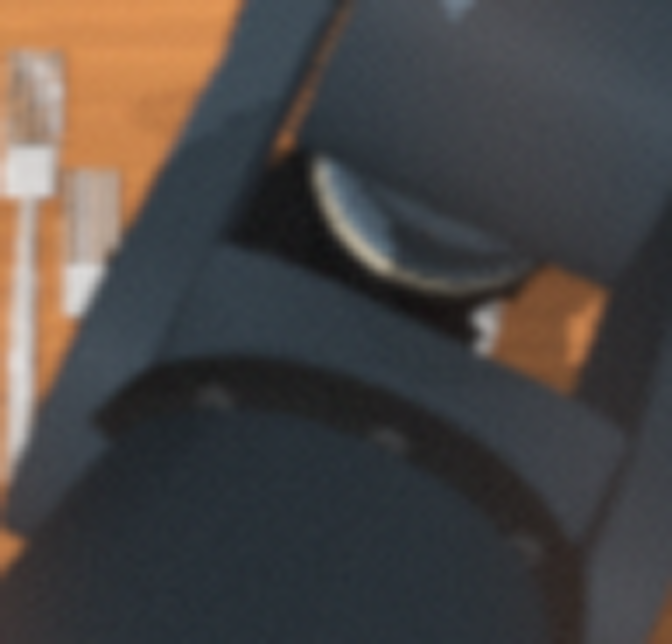

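Run:
```python
from h import *
w=capture("wrist");crop(w,255,120,385,230,6,"w10.png")
S=read_state();print(S['position'])
```

```text
[ 0.50702085 -0.11467338  0.1865659 ]
```

View pics/w10.png

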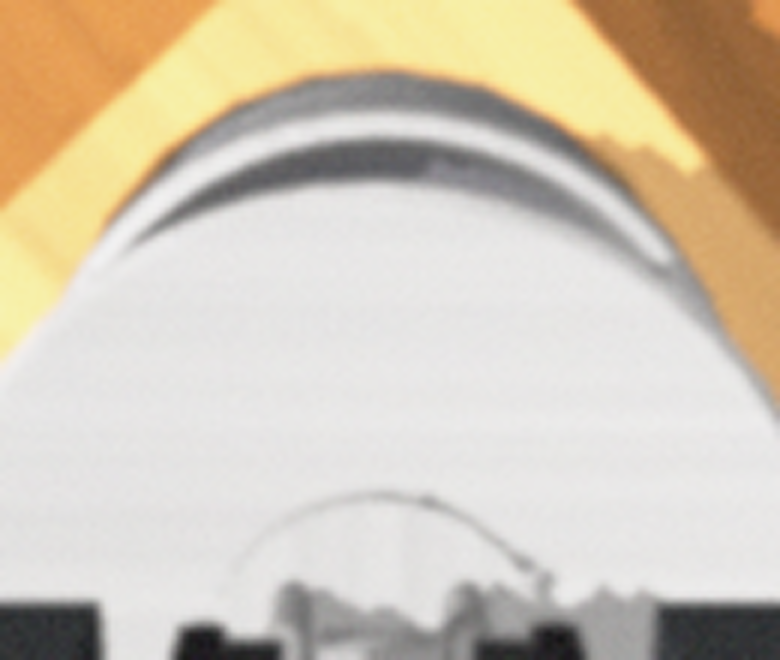

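Run:
```python
from h import *
from scipy.optimize import least_squares
w=capture("wrist");S=read_state();R=S['tcp_rot']
def fit(pts,z,r):
    P=np.array([ray(w,(255+(x+.5)/6-.5,120+(y+.5)/6-.5),z)[:2] for x,y in pts])
    o=least_squares(lambda c:np.hypot(*(P-c).T)-r,[.507,-.115]);return o.x,np.abs(o.fun).max()
rim,e1=fit([(388,124),(250,155),(150,220),(520,148),(600,195),(655,250)],.1,.0452)
fl,e2=fit([(380,182),(160,235),(70,300),(2,383),(600,235),(700,300)],.1565,.047)
print(rim,e1,fl,e2,S['position']);d=np.r_[rim-fl,0];print("move tool",R.T@d)
```

```text
[ 0.50788594 -0.1159121 ] 0.0006157494701431038 [ 0.50620339 -0.11729989] 0.0006054431900046689 [ 0.50700803 -0.11480854  0.18653976]
move tool [ 4.33086610e-04 -2.13760082e-03  4.33376024e-06]
```

```bash
python3 -m crank '[[[0,-0.15,1],[0,0,0]],[[0,0,1],[0,0,0]],[[0,0,0.8],[0,0,0]],[[0,0,0.4],[0,0,0]],[[0,0,0],[0,0,0]]]' && python3 -m crank '[[[0,0,0.3],[0,0,0]],[[0,0,0.2],[0,0,0]],[[0,0,0],[0,0,0]]]'
python3 - <<'E'
from h import *
s=capture("scene")
crop(s,270,130,350,220,7,"s11.png")
S=read_state();print(S['position'],S['tcp_rot'][:,2],S['force'],S['moment'])
E
```

```text
time_s: 18.1
position: [0.5073, -0.114, 0.1534]
tcp_rot: [[0.776, -0.631, 0.0], [-0.631, -0.776, 0.001], [-0.001, -0.001, -1.0]]
force: [-0.6, 0.1, -5.4]
opening: 0.179
time_s: 18.4
position: [0.5084, -0.1143, 0.1497]
tcp_rot: [[0.776, -0.631, 0.003], [-0.631, -0.776, -0.0], [0.003, -0.002, -1.0]]
force: [0.5, -0.1, -4.1]
opening: 0.18
[ 0.50836617 -0.11425813  0.14973493] [ 3.37109475e-03 -6.80888915e-05 -9.99994316e-01] [-0.39847777  0.81104476 -5.20930873] [-0.03250482 -0.05277315 -0.01318972]
```

View pics/s11.png

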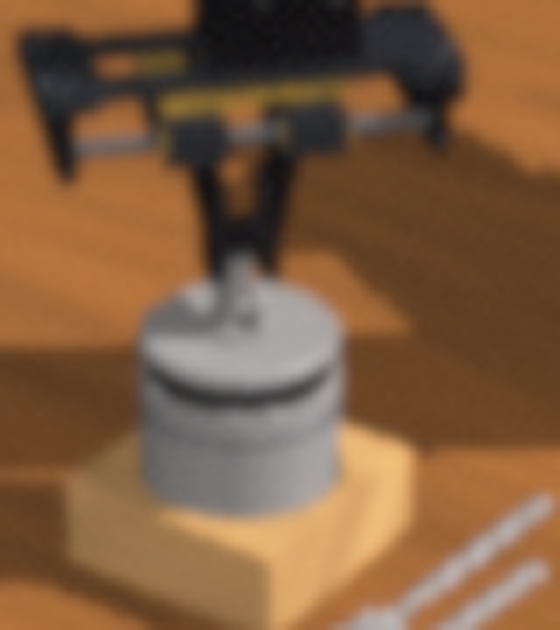

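The plug has started into the mouth, centred, with no contact force yet. I'll continue slowly.

```bash
python3 -m crank '[[[0,0,0.2],[0,0,0]],[[0,0,0.2],[0,0,0]],[[0,0,0],[0,0,0]]]' && python3 -m crank '[[[0,0,0.2],[0,0,0]],[[0,0,0.2],[0,0,0]],[[0,0,0],[0,0,0]]]'
```

```text
time_s: 18.75
position: [0.5086, -0.1141, 0.1457]
tcp_rot: [[0.776, -0.631, 0.004], [-0.631, -0.776, 0.0], [0.003, -0.003, -1.0]]
force: [2.0, 1.3, -3.5]
opening: 0.177
time_s: 19.05
position: [0.5088, -0.1143, 0.1419]
tcp_rot: [[0.776, -0.631, 0.004], [-0.631, -0.776, -0.0], [0.004, -0.002, -1.0]]
force: [1.7, 3.1, 0.9]
opening: 0.179
```

```bash
python3 -m crank '[[[0,-0.05,0.15],[0,0,0]],[[0,0,0.1],[0,0,0]],[[0,0,0],[0,0,0]]]' && python3 -m crank '[[[0,0,0.1],[0,0,0]],[[0,0,0.1],[0,0,0]],[[0,0,0],[0,0,0]]]'
```

```text
time_s: 19.35
position: [0.5091, -0.1142, 0.1398]
tcp_rot: [[0.776, -0.63, 0.004], [-0.63, -0.776, -0.001], [0.004, -0.002, -1.0]]
force: [1.2, 2.2, 4.4]
opening: 0.18
time_s: 19.65
position: [0.5088, -0.1141, 0.1374]
tcp_rot: [[0.776, -0.63, 0.004], [-0.63, -0.776, -0.001], [0.003, -0.002, -1.0]]
force: [1.6, 1.7, 1.7]
opening: 0.18
```

```bash
python3 -m crank '[[[0,0,0.07],[0,0,0]],[[0,0,0],[0,0,0]]]' && python3 -m crank '[[[0,0,0.05],[0,0,0]],[[0,0,0],[0,0,0]]]'&& python3 -m crank '[[[0,0,0.05],[0,0,0]],[[0,0,0],[0,0,0]]]'
```

```text
time_s: 19.85
position: [0.509, -0.1139, 0.1366]
tcp_rot: [[0.776, -0.63, 0.004], [-0.63, -0.776, -0.0], [0.003, -0.002, -1.0]]
force: [3.1, 2.0, 4.8]
opening: 0.181
time_s: 20.05
position: [0.5091, -0.1138, 0.1365]
tcp_rot: [[0.776, -0.63, 0.004], [-0.63, -0.776, -0.0], [0.003, -0.003, -1.0]]
force: [1.6, 3.2, 7.2]
opening: 0.178
time_s: 20.25
position: [0.5092, -0.1138, 0.1364]
tcp_rot: [[0.776, -0.63, 0.005], [-0.63, -0.776, -0.0], [0.004, -0.003, -1.0]]
force: [1.3, 3.7, 9.3]
opening: 0.179
```

Run:
```python
from h import *
s=capture("scene")
crop(s,270,130,350,220,7,"s12.png")
w=capture("wrist");crop(w,200,120,440,300,3,"w12.png")
S=read_state();print(S['position'],S['tcp_rot'][:,2],S['force'],S['moment'])
```

```text
[ 0.50922796 -0.11378248  0.13644753] [ 4.61850217e-03 -3.14597807e-04 -9.99989285e-01] [ 2.00697762  3.84806127 10.35136712] [ 0.54501843 -0.12435019  0.02220418]
```

View pics/s12.png

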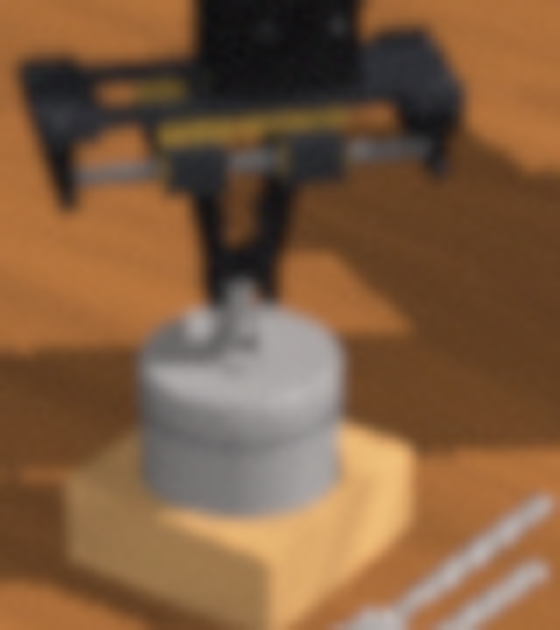

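View pics/w12.png

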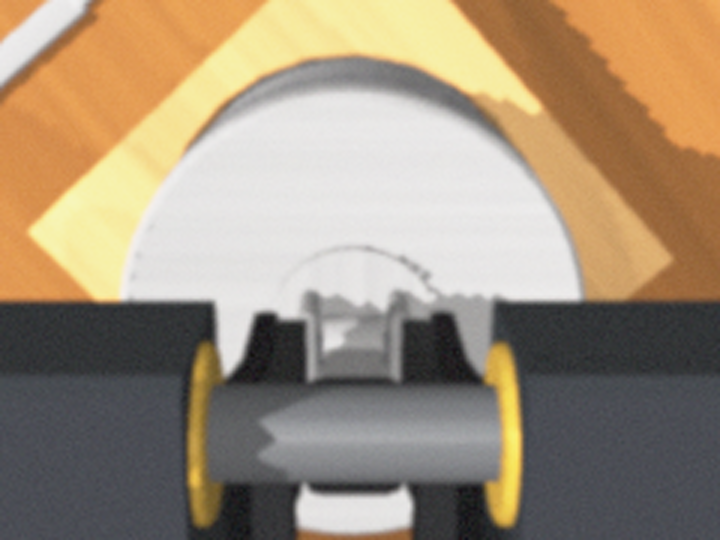

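```bash
python3 -m crank '[[[0,-0.1,0.05],[0,0,0]],[[0,0,0.05],[0,0,0]],[[0,0,0],[0,0,0]],[[0,0,0],[0,0,0]]]'
python3 - <<'E'
from h import *
S=read_state();print(S['position'],S['tcp_rot'][:,2],S['force'],S['moment'])
E
```

```text
time_s: 20.75
position: [0.5093, -0.1137, 0.1363]
tcp_rot: [[0.777, -0.63, 0.004], [-0.63, -0.777, -0.002], [0.004, -0.001, -1.0]]
force: [-1.1, 2.1, 17.1]
opening: 0.184
[ 0.50934064 -0.11366333  0.13634684] [ 0.00379167 -0.00170178 -0.99999136] [-1.10971152  2.10053088 17.13852718] [0.25796931 0.36603546 0.08841745]
```

The lid stopped hard at z 0.1364 with 17 N on the tool (expected home was about 0.1366), and the scene view shows the flange flush on the rim. I'll unload and release.

```bash
python3 -m crank '[[[0,0,-0.15],[0,0,0]],[[0,0,0],[0,0,0]]]' && python3 -m crank '[[[0,0,0],[0,0,0]],[[0,0,0],[0,0,0]],[[0,0,0],[0,0,0]],[[0,0,0],[0,0,0]],[[0,0,0],[0,0,0]],[[0,0,0],[0,0,0]],[[0,0,-1],[0,0,0]],[[0,0,-2.5],[0,0,0]],[[0,0,-2.5],[0,0,0]],[[0,0,-1],[0,0,0]],[[0,0,0],[0,0,0]],[[0,0,0],[0,0,0]]]' -1
python3 - <<'E'
from h import *
s=capture("scene")
crop(s,270,130,350,220,7,"s13.png")
w=capture("wrist");crop(w,160,120,480,360,2.5,"w13.png")
S=read_state();print(S['position'],S['tcp_rot'],S['force'],S['moment'])
E
```

```text
time_s: 20.95
position: [0.5093, -0.1136, 0.1364]
tcp_rot: [[0.777, -0.63, 0.003], [-0.63, -0.777, -0.001], [0.003, -0.001, -1.0]]
force: [0.2, 0.1, 8.0]
opening: 0.18
time_s: 22.15
position: [0.5083, -0.1128, 0.2055]
tcp_rot: [[0.776, -0.63, 0.002], [-0.63, -0.776, 0.0], [0.001, -0.001, -1.0]]
force: [-0.2, 0.5, -0.4]
opening: 0.993
[ 0.50792132 -0.11267331  0.2047763 ] [[ 7.76237937e-01 -6.30440030e-01  1.83111910e-04]
 [-6.30439812e-01 -7.76237347e-01  1.10695015e-03]
 [-5.55727382e-04 -9.74697738e-04 -9.99999371e-01]] [-0.25131956  0.11294945 -0.67439355] [-0.0717167   0.10370926 -0.00972478]
```

View pics/s13.png

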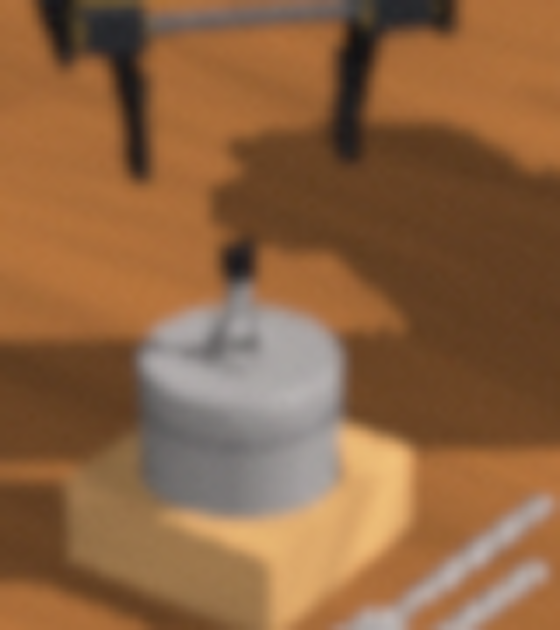

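View pics/w13.png

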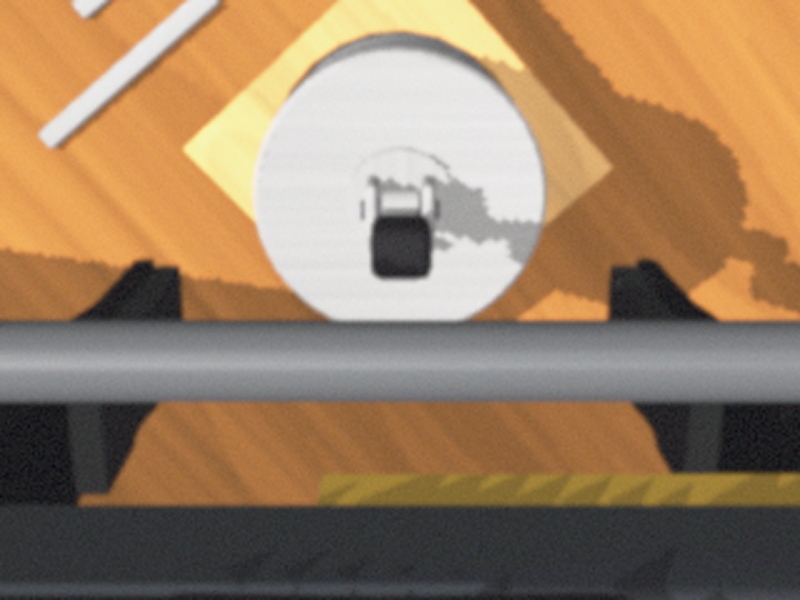

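The flange looks flush and the lever is upright. The lid is centred at about wrist px (320,196). I'll measure its axis for the push path.

```bash
python3 -m crank '[[[0,0,0],[0,0,0]]]' 1 >/dev/null
python3 - <<'E'
from h import *
from scipy.optimize import least_squares
w=capture("wrist");S=read_state();R=S['tcp_rot']
hsv=cv2.cvtColor(w["pixels"],cv2.COLOR_RGB2HSV).astype(int)
g=lambda x,y:(160+(x+.5)/2.5-.5,120+(y+.5)/2.5-.5)
pts=[(255,190),(545,190),(300,88),(500,88),(400,46),(272,255),(530,255)]
P=np.array([ray(w,g(*p),.106)[:2] for p in pts])
o=least_squares(lambda c:np.hypot(*(P-c[:2]).T)-c[2],[.507,-.115,.047]);print(o.x,o.fun)
L=np.r_[o.x[:2],.118]
print(S['position'],S['opening'],"pivot in tool",R.T@(L-S['position']))
print("grip top", ray(w,g(401,248),.163))
E
```

```text
[ 0.50898324 -0.11447448  0.0459111 ] [-2.69918133e-05 -2.61072863e-04 -2.02781521e-04 -4.20564739e-04
  6.04628095e-04 -5.80627013e-05  3.64845543e-04]
[ 0.50822885 -0.11280225  0.20484506] 0.9328024974761421 pivot in tool [0.00166563 0.00091603 0.08684363]
grip top [ 0.50952144 -0.11352976  0.163     ]
```

```bash
python3 -m crank '[[[0.1,1.6,0],[0,0,0]],[[0,1.6,0],[0,0,0]],[[0,0,0],[0,0,0]],[[0,0,0],[0,0,0]],[[0,0,0],[0,0,0]],[[0,0,0],[0,0,0]],[[0,0,0],[0,0,0]],[[0,0,0],[0,0,0]],[[0,0,0],[0,0,0]],[[0,0,1.5],[0,0,0]],[[0,0,2],[0,0,0]],[[0,0,1],[0,0,0]]]' 1 && python3 -m crank '[[[0,0,0.3],[0,0,0]],[[0,0,0],[0,0,0]],[[0,0,0],[0,0,0]]]'
python3 - <<'E'
from h import *
w=capture("wrist");crop(w,160,120,480,360,2.5,"w14.png");crop(capture("scene"),270,130,350,220,7,"s14.png")
S=read_state();R=S['tcp_rot'];print(S['position'],R[:,2],S['opening'],"pivot in tool",R.T@(np.array([.5092,-.114,.118])-S['position']))
E
```

```text
time_s: 23.6
position: [0.4888, -0.1381, 0.1596]
tcp_rot: [[0.776, -0.63, 0.001], [-0.63, -0.776, 0.001], [-0.0, -0.001, -1.0]]
force: [-0.0, 1.6, -1.1]
opening: 0.01
time_s: 23.9
position: [0.49, -0.1387, 0.1583]
tcp_rot: [[0.776, -0.63, 0.003], [-0.63, -0.776, -0.0], [0.003, -0.002, -1.0]]
force: [1.1, -0.0, 0.5]
opening: 0.004
[ 0.49003832 -0.13875277  0.15849842] [ 3.85421278e-03 -6.57154475e-04 -9.99992357e-01] 0.005080644341435354 pivot in tool [-0.00086666 -0.0312166   0.04055569]
```

View pics/w14.png

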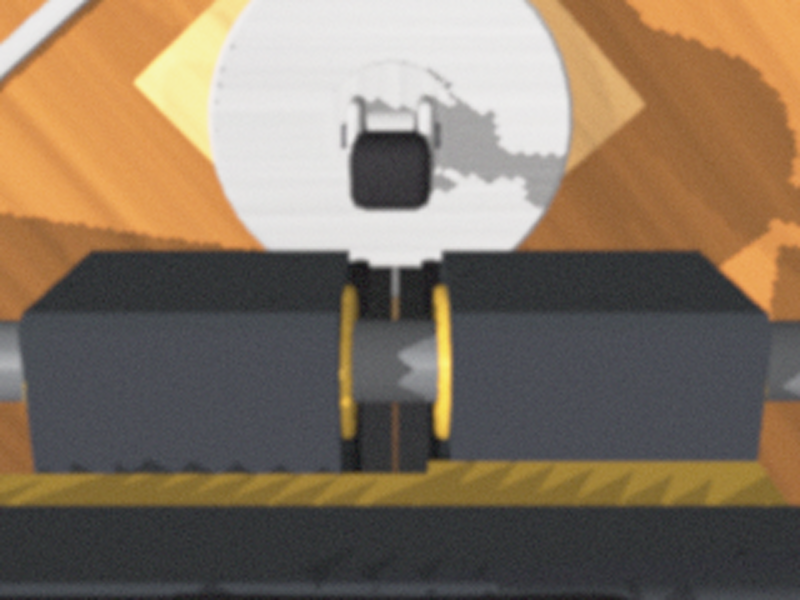

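View pics/s14.png

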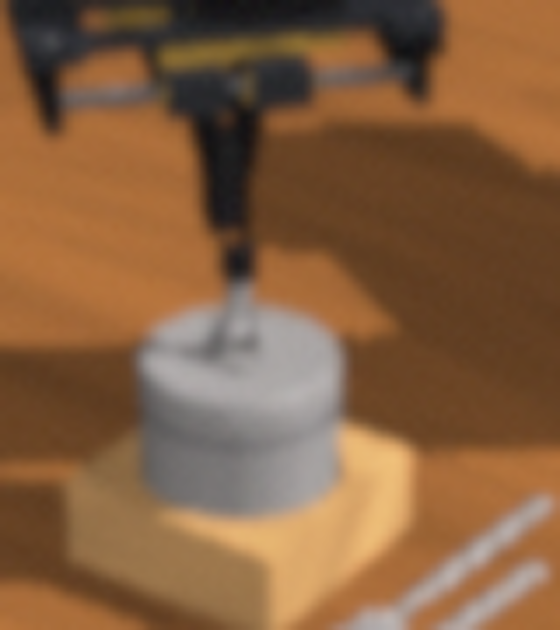

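```bash
python3 -m crank '[[[0,-0.7,0],[0,0,0]],[[0,-0.5,0],[0,0,0]],[[0,-0.4,0],[0,0,0]],[[0,-0.4,0],[0,0,0]],[[0,0,0],[0,0,0]]]' && python3 -m crank '[[[0,-0.35,0],[0,0,0]],[[0,-0.35,0],[0,0,0]],[[0,0,0],[0,0,0]]]'  && python3 -m crank '[[[0,-0.4,0.1],[0,0,0]],[[0,-0.3,0.1],[0,0,0]],[[0,0,0],[0,0,0]]]'
python3 - <<'E'
from h import *
w=capture("wrist");crop(w,160,120,480,360,2.5,"w15.png")
S=read_state();R=S['tcp_rot'];print(S['position'],S['force'],"pivot in tool",R.T@(np.array([.5092,-.114,.118])-S['position']))
crop(capture("scene"),270,130,350,220,7,"s15.png")
E
```

```text
time_s: 24.5
position: [0.502, -0.1237, 0.1585]
tcp_rot: [[0.777, -0.629, 0.002], [-0.629, -0.777, -0.002], [0.003, 0.001, -1.0]]
force: [-4.1, -4.2, 4.3]
opening: 0.005
time_s: 24.8
position: [0.5062, -0.1186, 0.1585]
tcp_rot: [[0.777, -0.629, 0.001], [-0.629, -0.777, -0.003], [0.003, 0.001, -1.0]]
force: [-3.5, -4.8, 3.9]
opening: 0.002
time_s: 25.1
position: [0.5106, -0.1132, 0.1569]
tcp_rot: [[0.777, -0.629, 0.001], [-0.629, -0.777, -0.003], [0.003, 0.001, -1.0]]
force: [-4.2, -4.4, 6.7]
opening: 0.004
[ 0.5106314  -0.11319433  0.15685495] [-4.52524941 -4.50284027  6.45191186] pivot in tool [-0.0007228   0.00147827  0.03885483]
```

View pics/s15.png

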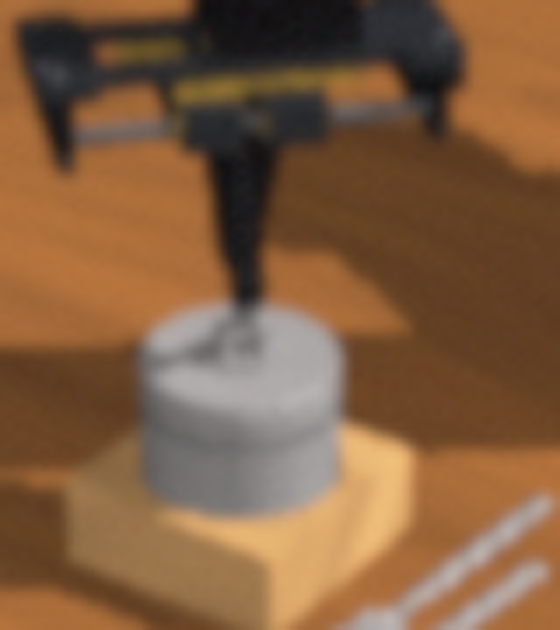

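View pics/w15.png

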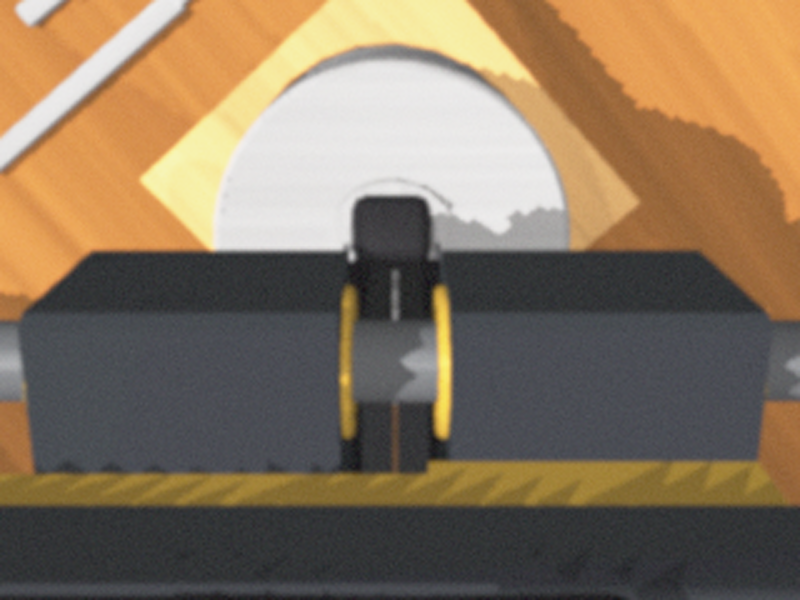

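The lever is going down and the lid is still flush. Continuing along the arc.

```bash
python3 -m crank '[[[0,-0.3,0.15],[0,0,0]],[[0,-0.3,0.2],[0,0,0]],[[0,0,0],[0,0,0]]]' && python3 -m crank '[[[0,-0.4,0.28],[0,0,0]],[[0,-0.4,0.3],[0,0,0]],[[0,0,0],[0,0,0]]]'  && python3 -m crank '[[[0,-0.3,0.35],[0,0,0]],[[0,-0.3,0.4],[0,0,0]],[[0,0,0],[0,0,0]]]'
python3 - <<'E'
from h import *
w=capture("wrist");crop(w,160,120,480,360,2.5,"w16.png")
S=read_state();R=S['tcp_rot'];print(S['position'],S['force'],"pivot in tool",R.T@(np.array([.5092,-.114,.118])-S['position']))
crop(capture("scene"),270,130,350,220,7,"s16.png")
E
```

```text
time_s: 25.5
position: [0.5149, -0.1083, 0.1539]
tcp_rot: [[0.777, -0.629, 0.003], [-0.629, -0.777, -0.003], [0.004, 0.0, -1.0]]
force: [-4.2, -2.8, 9.1]
opening: 0.002
time_s: 25.8
position: [0.5201, -0.1017, 0.148]
tcp_rot: [[0.777, -0.629, 0.003], [-0.629, -0.777, -0.002], [0.004, -0.0, -1.0]]
force: [-3.1, -2.6, 8.4]
opening: 0.006
time_s: 26.1
position: [0.5239, -0.0967, 0.14]
tcp_rot: [[0.777, -0.63, 0.003], [-0.63, -0.777, -0.001], [0.003, -0.001, -1.0]]
force: [-2.9, -2.4, 5.0]
opening: 0.005
[ 0.52383158 -0.09679986  0.13993457] [-2.42703045 -3.39091569  4.73807985] pivot in tool [-0.0006038   0.0225924   0.02191512]
```

View pics/s16.png

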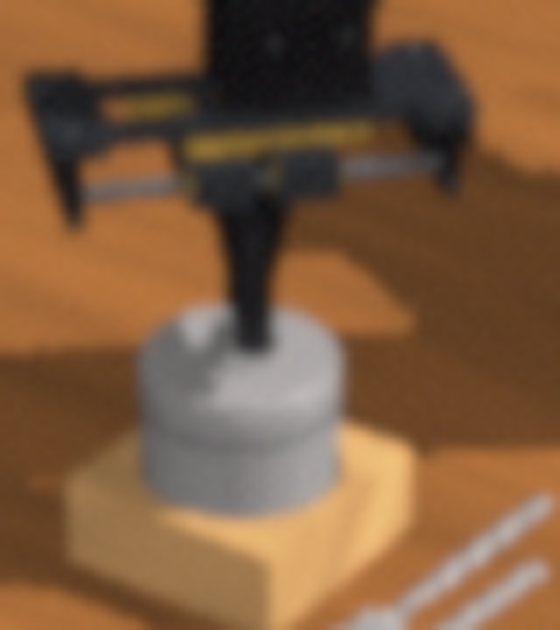

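View pics/w16.png

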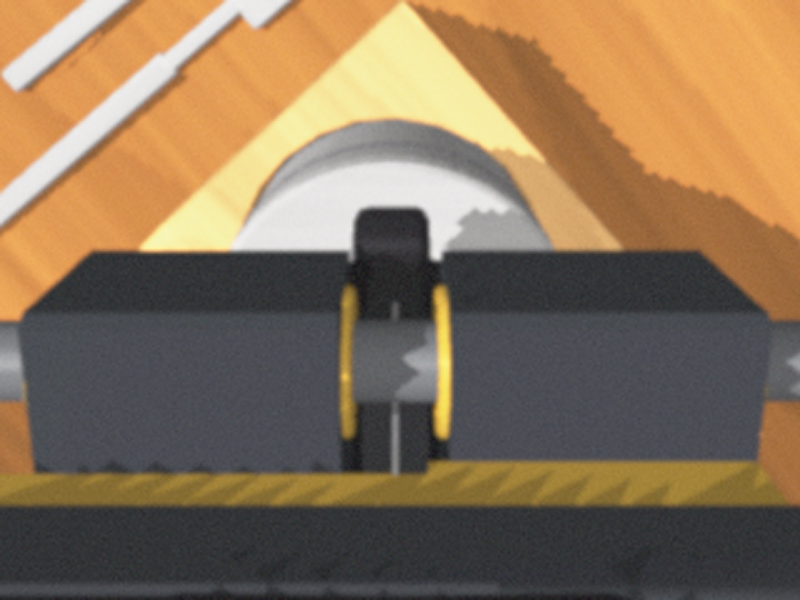

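```bash
python3 -m crank '[[[0,-0.2,0.4],[0,0,0]],[[0,-0.2,0.4],[0,0,0]],[[0,0,0],[0,0,0]]]' && python3 -m crank '[[[0,-0.15,0.3],[0,0,0]],[[0,-0.15,0.3],[0,0,0]],[[0,0,0],[0,0,0]]]' && python3 -m crank '[[[0,-0.1,0.1],[0,0,0]],[[0,0,0.1],[0,0,0]],[[0,0,0],[0,0,0]]]'
python3 - <<'E'
from h import *
S=read_state();R=S['tcp_rot'];print(S['position'],S['force'],"pivot in tool",R.T@(np.array([.5092,-.114,.118])-S['position']))
E
```

```text
time_s: 26.5
position: [0.5264, -0.0933, 0.1313]
tcp_rot: [[0.776, -0.63, 0.003], [-0.63, -0.776, -0.0], [0.002, -0.002, -1.0]]
force: [-0.9, -1.3, 2.3]
opening: 0.005
time_s: 26.8
position: [0.5283, -0.091, 0.1249]
tcp_rot: [[0.776, -0.63, 0.003], [-0.63, -0.776, 0.0], [0.002, -0.002, -1.0]]
force: [-1.2, -2.5, 2.2]
opening: 0.006
time_s: 27.1
position: [0.5289, -0.0907, 0.1245]
tcp_rot: [[0.777, -0.63, 0.003], [-0.63, -0.777, -0.001], [0.003, -0.001, -1.0]]
force: [-4.2, -1.6, 12.7]
opening: 0.008
[ 0.52887401 -0.09068239  0.12452662] [-4.20760626 -1.6302597  12.67150742] pivot in tool [-0.00060449  0.03051108  0.00648715]
```

The lever is at its hard stop: the tip is 6.5 mm above the pivot (flat would be 7 mm), with 12.7 N on it. I'll press briefly, back off and check.

```bash
python3 -m crank '[[[0,0,0.03],[0,0,0]],[[0,0,0],[0,0,0]],[[0,0,0],[0,0,0]]]' && python3 -m crank '[[[0,0,-0.3],[0,0,0]],[[0,0,-1],[0,0,0]],[[0,0,-2],[0,0,0]],[[0,0,-3],[0,0,0]],[[0,3,-1],[0,0,0]],[[0,3,0],[0,0,0]],[[0,0,0],[0,0,0]],[[0,0,0],[0,0,0]]]'
python3 - <<'E'
from h import *
w=capture("wrist");crop(w,160,0,480,260,2.4,"w17.png")
S=read_state();print(S['position'],S['force'])
crop(capture("scene"),270,130,350,220,7,"s17.png")
E
```

```text
time_s: 27.4
position: [0.5289, -0.0907, 0.1244]
tcp_rot: [[0.777, -0.63, 0.003], [-0.63, -0.777, -0.001], [0.003, -0.001, -1.0]]
force: [-4.1, -2.9, 14.7]
opening: 0.006
time_s: 28.2
position: [0.4907, -0.1369, 0.1958]
tcp_rot: [[0.775, -0.632, 0.003], [-0.632, -0.775, 0.001], [0.002, -0.003, -1.0]]
force: [0.3, 0.2, 1.1]
opening: 0.006
[ 0.49101677 -0.13658584  0.1956528 ] [0.25396433 0.24157799 1.11269988]
```

View pics/s17.png

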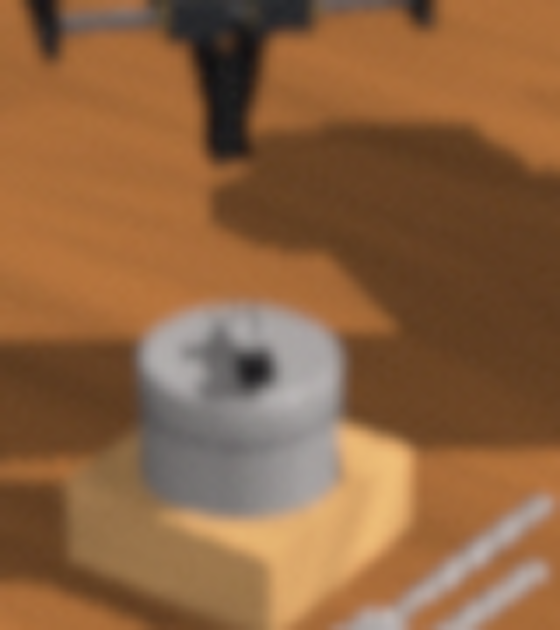

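View pics/w17.png

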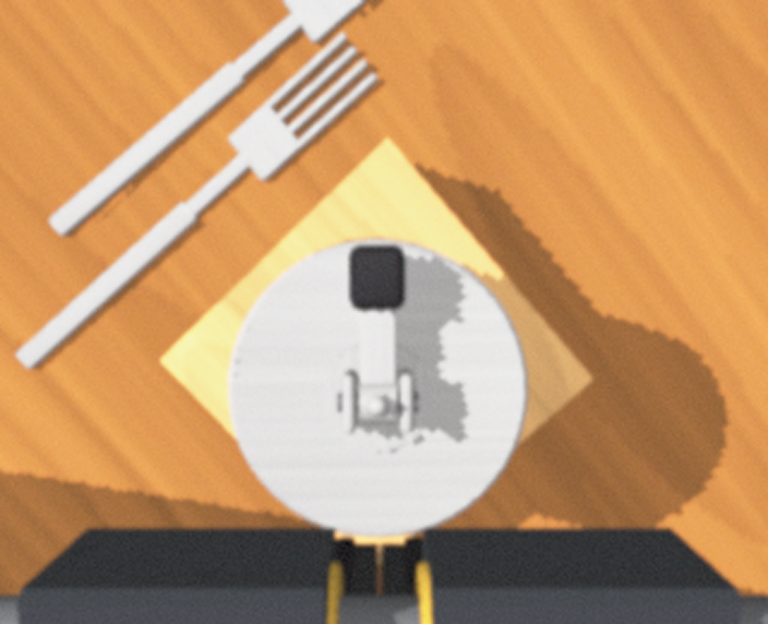

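The lever is flat and stays flat with the tool clear. The flange sits closed on the rim with no dark seal showing. I'll back off a little and take a last overall check.

```bash
python3 -m crank '[[[0,2,-3],[0,0,0]],[[0,3,-3],[0,0,0]],[[0,0,-2],[0,0,0]],[[0,0,0],[0,0,0]],[[0,0,0],[0,0,0]],[[0,0,0],[0,0,0]],[[0,0,0],[0,0,0]]]'
python3 - <<'E'
from h import *
t=capture("scene")["pixels"];a=cv2.imread("pics/scene0.png")[:,:,::-1]
cv2.imwrite("pics/cmp.png",np.vstack([a[130:330,130:530],t[130:330,130:530]])[:,:,::-1])
w=capture("wrist");crop(w,100,0,540,260,1.8,"w18.png")
print(read_state()['force'])
E
```

```text
time_s: 29.0
position: [0.4586, -0.1748, 0.2742]
tcp_rot: [[0.777, -0.63, -0.0], [-0.63, -0.777, 0.002], [-0.001, -0.001, -1.0]]
force: [-0.9, 0.3, -0.3]
opening: 0.001
[-0.1357417  -0.3915005  -0.56703105]
```

View pics/cmp.png

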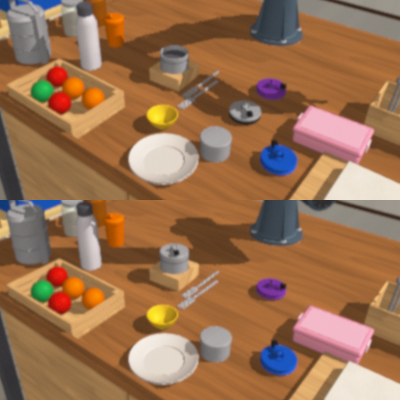

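View pics/w18.png

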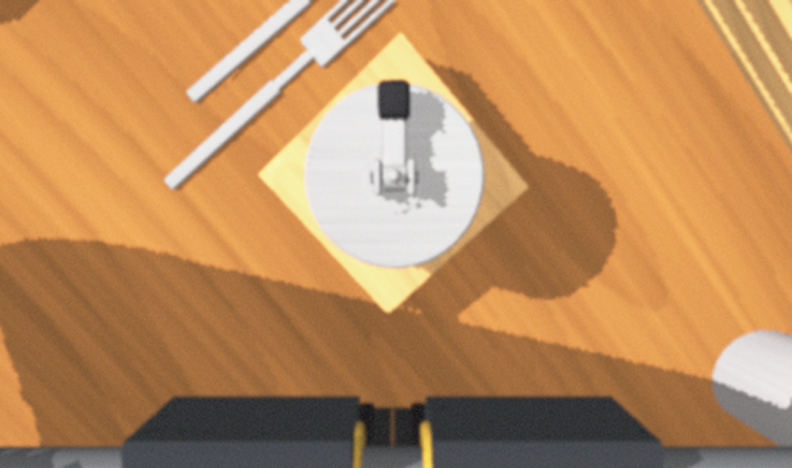

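The before and after views match for every bystander. The canister is upright in its holder with the lid on and the lever flat, and the robot is clear. Handing in.

```bash
python3 -c "
from rig import bot
print(bot.hand_in())"
```

```text
the job is handed in; nothing more can be done
None
```

The canister is sealed and handed in at about 29 s. I flipped the lever up and pressed the lid into the mouth to a hard stop. Then I pushed the lever down flat to its stop.

- **First try at the lever:** it failed. The pads held the lever rigid, so the lid lifted about 1 cm and dropped back onto the tray at its original spot. Turning the tool along with the lever worked the second time.
- **Forces:** the highest reading on the tool was 17 N while seating the lid, about 22 N on the canister if the lid's weight is added. The lever push ended at about 15 N.
- **Lid seating:** the stop came within 0.3 mm of the computed home height. The pictures show no gap between flange and rim, but the far side's flushness is inferred from the stop height and level tool, not seen directly.
- **Lever:** it stayed flat for about 1.5 s with the robot clear before I handed in.
- **Rest of the tray:** the canister stands in its holder, and in the before and after scene views the other things have not visibly moved.

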